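Work the elbow lever of the bench discard bin

TASK

My gloves are contaminated and my hands are full of used dishes, so work the red-lidded bin for me: with your fingertips press the lever at its front right down so that the lid stands fully open, hold it there for a slow count of three while I drop them in, then ease the lever back up, taking two or three seconds over it, so that the lid comes down without slamming, and leave it shut. Keep your hand off the lids, leave the grey-lidded bin shut, and do not shift or pick up anything else on the bench.

Things in the scene. Friction and masses are not known exactly. Their poses are not given: they have to be found in the camera images.
- red_bin: The discard bin with the RED lid and red press plate, a light grey square bench bin. Origin: centre of its underside, on the bench; axes: x to the rear (hinge side), y to its left, z up. Bin dimensions: shell 160 deep x 180 wide, 200 mm high, lid top at 229 mm; lever in front (its -x side), lid hinge along the rear top edge. Held by suction feet: it does not move.
- red_press (a point): Middle of the red press plate's upper face (plate 60 mm wide along the bin's y, 42 deep, 8 thick). Lever up: bin x = -175 mm (95 mm clear of the shell), 158 mm above the bench; it moves with the lever on an arc of 185 mm radius, down to about 101 mm at the stop; only low things lie under it. Pressing takes 6 to 12 N all the way; if let go, it flies up and the lid slams.
- red_lever (a joint): Elbow lever of the red bin: a U-shaped steel bar round the bin's front, with a short stem out to the press plate, pivoted on both flanks (pivot 10 mm behind the bin's centre, 150 mm above the bench). Value in rad: 0 = up, at rest, lid shut; 0.31 = pressed right down on its stop, lid fully open.
- red_lid: The red lid, 170 x 190 x 27 mm, lifted by links from the lever. Origin on the hinge line at the bin's rear top edge (202 mm high); its x and y lie along the bin's when shut and it reaches 168 mm from the hinge towards the lever side. Shut = level; fully open = tilted 1.24 rad (71 deg). It swings up and back, 4 times the lever's angle, and falls shut by its weight.
- grey_lid: Lid of the second bin, dark GREY, same size, origin and motion as the red lid. To be left shut (level).
- grey_bin: The second bin, dark GREY lid and press plate. Same size, origin and axes as the red bin, its lever likewise reaching 196 mm in front of its centre.
- dish_pair: Two closed clear petri dishes, one on the other, 90 mm wide, 30 mm high together, on the bench before the bins. Origin: centre of the underside.
- dish: One closed clear petri dish, 90 mm wide, 15 mm high. Origin: centre of the underside.
- wash_bottle: Whitish wash bottle, 74 mm wide, 195 mm high with its bent spout. Origin: centre of the underside.
- spray_bottle: Small clear spray bottle, 40 mm wide, 119 mm high. Origin: centre of the underside.
- tip_box: Blue pipette-tip box with clear lid, 120 x 85 mm, 67 mm high. Origin: centre of the underside.
- beaker: Clear beaker, 70 mm wide, 85 mm high. Origin: centre of the underside.

How it is judged:
On the way, in this order (a step that is already met when the one before it is completed fails the run):
1. the red bin's lid is held fully open (above 1.05 rad) for the count of three (at least 2.5 s) (angle between red_lid's own z axis and vertical above 1.05 rad), for 2.5 s.
2. the red lid is shut again (angle between red_lid's own z axis and vertical below 0.04 rad), for 0.2 s.
At the end, for the whole second after the job is handed in: The red lid is shut (under 0.04 rad) with its lever up (under 0.02 rad), the grey lid is shut, and every loose thing on the bench is within 25 mm of where it began (angle between each of red_lid, grey_lid's own z axis and vertical below 0.04 rad and value of joint red_lever below 0.02 rad and distance of each of dish_pair, dish, wash_bottle, spray_bottle, tip_box, beaker from where it was at the start of the episode below 0.025 m); the robot touches nothing.
It fails at once if the red lid slams: it comes down faster than 2 rad/s in the last 0.3 rad before shut (angle between red_lid's own z axis and vertical below 0.3 rad and angular speed of red_lid above 2 rad/s and velocity of joint red_lever below -0.1 rad/s).
It fails at once if the red lid is let drop: it comes down faster than 3.5 rad/s anywhere (angular speed of red_lid above 3.5 rad/s and velocity of joint red_lever below -0.1 rad/s).
It fails at once if the hand or arm touches a lid (contact force between any of the fingers, the arm and red_lid above 1 N or contact force between any of the fingers, the arm and grey_lid above 1 N).
It fails at once if the grey bin is opened (lid above 0.15 rad) (angle between grey_lid's own z axis and vertical above 0.15 rad).
It fails at once if a loose thing on the bench is shifted or picked up (moved more than 25 mm) (distance of any of dish_pair, dish, wash_bottle, spray_bottle, tip_box, beaker from where it was at the start of the episode above 0.025 m).
It also fails if it takes over 51 s, if anything falls off the work surface, if the arm or the gripper's body presses on something with over 40 N, if the wrist force passes 120 N, or if a joint passes its speed limit or range.

ROBOT

A 6-joint arm with a two-finger parallel gripper is mounted at the origin on the work surface. World frame = base frame: x ahead of the robot, y to its left, z up, the work surface at z = 0. Lengths are in m, angles in rad, forces in N, time in s.
With the tool pointing down it reaches from about 0.225 to 0.875 m from the base axis. Payload 3.4 kg.
Tool frame: the origin (TCP) lies midway between the tips of the shut fingers; the grasp point (between the pads) lies 19 mm behind it; x points along the fingers, z is the direction in which the jaws open and shut, and the axes are right-handed (so a half turn about x gives the same grasp; the last joint's range is limited). The gripper opens to 85 mm and grips with 20 to 120 N. Pads are 22 mm wide; open, the fingers measure 114 mm over their backs; the gripper's body (76 mm by 85 mm) begins 54 mm behind the grasp point. The pads swing forward as they close: fully open they stand 13 mm farther back than shut.
Start: joints at [-1.296, 0.276, 1.505, -0, 1.361, -0.121], TCP at [0.222, -0.531, 0.231] pointing down, gripper open.
Joint ranges: [-2.89, 2.89], [-0.75, 2.08], [0.22, 2.7], [-1.18, 4.32], [0.11, 2.71], [-2.7, 2.7]. Speed limits (rad/s): [2.57, 2.57, 3.14, 3.14, 3.14, 3.14].

INTERFACE

Orientations are given as a unit quaternion [w, x, y, z].
In Python, from rig import manip, eyes gives the robot as it stands. The module is installed in compiled form; this text tells all that it offers.
- The arm moves only by the shell command python3 -m crank 'ROWS' [FORCE]. ROWS is JSON, a list of rows, each a list of 7 numbers: the shift along the tool's x, y, z in cm, then the turn, a rotation vector about the tool's x, y, z in degrees, then the finger opening in cm, from 0 to 8.54. A call has 1 to 5 rows; each row is the pose to reach, as a shift and turn from the pose commanded when the call began, along the tool's axes at that moment; what a row does not reach only later rows make up. A row lasts 1/8 s, in which the tool goes at most 62.5 mm and 10.7 degrees, less where a joint would pass 70% of its speed; a pose out of reach is approached as far as the arm can. A call with a gripper value outside its range is refused whole. The fingers move at their own pace and stop on an object; FORCE is the grip in N (left out, the last holds). Time passes only in rows, so rows that repeat a pose let the fingers close. It gives the time, the measured TCP pose, the force and the opening at its end, in the units of the state.
- manip.get_state(): the state, without advancing time (a new reading comes with each control period).
- eyes.get_image(name): name is "side" or "top"; returns a dict with "color" (384x512x3 uint8, blue, green, red), "z_map" (384x512 float32, m along the optical axis (not along the pixel's ray), 0 where there is no reading), "vertical_fov" (degrees; the focal length in pixels is half the picture's height over the tangent of half this angle, whatever the lens; pixels are square), "cx", "cy" (the principal point, pixels), "dist" ([k1, k2, p1, p2, k3] as OpenCV has them; the pictures are not rectified), "eye" and "attitude" of the camera in the world. Camera axes: x right, y up, looking along -z (the intrinsics and any distortion apply to the point x, -y, -z); pixel columns grow to the right and rows downward; lengths in m; the calibration is good to about 2 mm. A picture is of the moment at which its call begins.
- manip.sign_off(): hands the job in, once; it reports no verdict.
The state is a dict: "clock": time; "qpos": joint angles; "qd": joint speeds; "effort": joint torques, N m; "position": TCP position; "ee_rot": TCP orientation; "contact_force": force on the tool from outside, world axes, zero at the start; "moment": the same for the moment, N m; "width": finger opening in m.
Only numpy, scipy, OpenCV 4.12 (cv2) and the standard library are available. Lean on these libraries where they do the work, as an engineer would, in place of code of your own. Each camera call takes 0.05 s, during which the arm holds its last target.

## Working session

There is one attempt and no reset: what is moved stays moved. The work goes in short steps, Python scripts to look and compute and a shell command to move; the robot and the scene stay as the last step left them, time stands still between calls to the robot, and variables do not carry over. Pictures are saved under pics/ and viewed, and the job is handed in when it is done.

```bash
mkdir -p pics
cat > h.py <<'E'
import numpy as np, cv2
from scipy.spatial.transform import Rotation as R
from rig import manip, eyes
def rot(q): return R.from_quat([q[1],q[2],q[3],q[0]])
def cam(n):
    d=eyes.get_image(n); return d
def K(d):
    h=d["color"].shape[0]; f=h/2/np.tan(np.radians(d["vertical_fov"])/2)
    return np.array([[f,0,d["cx"]],[0,f,d["cy"]],[0,0,1.]])
def att(d):
    a=np.array(d["attitude"]); return rot(a).as_matrix() if a.size==4 else a
def pts(d,uv,z):  # uv Nx2, z depth -> world
    p=cv2.undistortPoints(np.float64(uv).reshape(-1,1,2),K(d),np.array(d["dist"])).reshape(-1,2)
    z=np.asarray(z).reshape(-1,1); c=np.hstack([p*z,z])*[1,-1,-1]
    return c@att(d).T+np.array(d["eye"])
E
python3 - <<'E'
from h import *
s=manip.get_state(); print({k:np.round(v,3).tolist() for k,v in s.items()})
for n in("side","top"):
    d=cam(n); cv2.imwrite(f"pics/{n}0.png",d["color"]); np.save(f"pics/{n}0.npy",d,allow_pickle=True)
    print(n,d["eye"],d["attitude"],d["vertical_fov"],d["cx"],d["cy"],d["dist"])
E
```

```text
{'clock': 0.0, 'qpos': [-1.296, 0.277, 1.506, -0.0, 1.361, -0.121], 'qd': [0.0, 0.001, -0.0, -0.001, -0.001, -0.001], 'effort': [-0.0, -41.677, -24.581, 0.0, 0.011, -0.0], 'position': [0.222, -0.53, 0.23], 'ee_rot': [0.588, 0.392, 0.589, -0.392], 'contact_force': [-0.487, -0.776, -0.074], 'moment': [-0.01, -0.001, 0.002], 'width': 0.085}
side [-0.4795323  -1.00241312  1.01222456] [ 0.79746308  0.46097015 -0.19003023 -0.3397759 ] 45.711279104325996 255.60821141858196 190.19394031077843 [0.02008763 0.         0.         0.         0.        ]
top [0.48082695 0.03334257 1.62241264] [-0.70093179 -0.02358224  0.02362269  0.71244682] 54.25274487600265 261.9745951387912 186.88769729296718 [0.00820188 0.         0.         0.         0.        ]
```

View pics/side0.png

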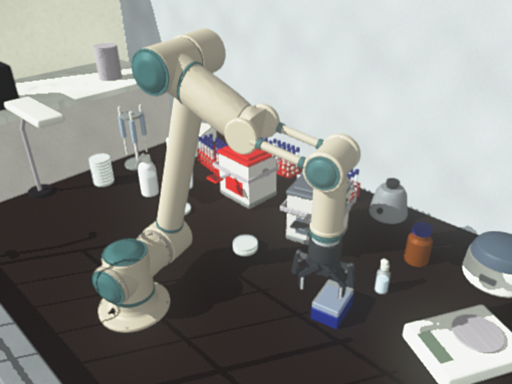

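View pics/top0.png

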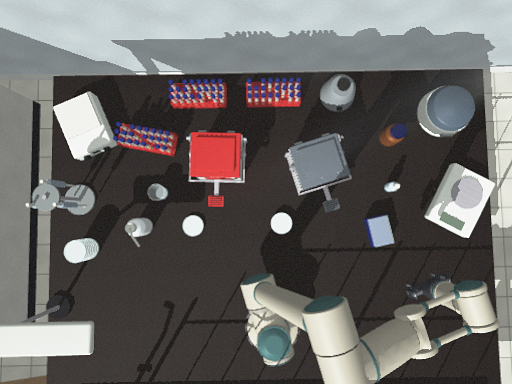

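The top view shows the red lid at about (216,156), its press plate at (216,201), the grey plate at (332,205) and the dishes at (193,226) and (281,223). Next I'll measure these.

Run:
```python
from h import *
d=np.load("pics/top0.npy",allow_pickle=True).item()
im=d["color"].astype(int);b,g,r=im[...,0],im[...,1],im[...,2]
m=((r>110)&(g<70)&(b<70)).astype(np.uint8)
n,l,st,c=cv2.connectedComponentsWithStats(m)
for i in range(1,n):
    if st[i,4]>60 and 180<c[i][0]<260 and c[i][1]>120:
        ys,xs=np.where(l==i); z=d["z_map"][ys,xs]
        P=pts(d,np.c_[xs,ys],z); 
        print(st[i],c[i].round(1),"med",np.median(P,0).round(4),"mean",P.mean(0).round(4),"min",P.min(0).round(3),"max",P.max(0).round(3))
        # plane ray
        zp={True:.158,False:.229}[st[i,4]<600]
        C=np.array(d["eye"]); Q=pts(d,np.c_[xs,ys],np.ones(len(xs))); Q=C+(Q-C)*((zp-C[2])/(Q[:,2]-C[2]))[:,None]
        rr=cv2.minAreaRect((Q[:,:2]*1000).astype(np.float32)); print(" plane",Q.mean(0).round(4),rr)
# height map of neighbourhood
H,W=m.shape
u,v=np.meshgrid(np.arange(W),np.arange(H)); P=pts(d,np.c_[u.ravel(),v.ravel()],d["z_map"].ravel()).reshape(H,W,3)
print((P[186:240:2,180:240:3,2]*1000).round().astype(int))
for nm,(x,y) in dict(d1=(193,226),d2=(281,223),wb=(140,228),beak=(157,192),greyp=(332,205)).items(): print(nm,P[y,x].round(3))
cv2.imwrite("pics/crop.png",cv2.resize(d["color"][110:260,110:360],None,fx=3,fy=3))
```

```text
[ 191  132   50   45 1404] [213.9 149.1] med [0.7234 0.2172 0.2262] mean [0.7193 0.2106 0.2275] min [ 0.481  0.033 -0.007] max [0.788 0.34  1.622]
 plane [0.7191 0.2104 0.229 ] ((700.67333984375, 205.11007690429688), (184.64913940429688, 166.2408447265625), 89.0786361694336)
[208 195  16  12 161] [215.2 200.9] med [0.5267 0.2188 0.1565] mean [0.5273 0.219  0.132 ] min [ 0.509  0.189 -0.009] max [0.552 0.267 0.165]
 plane [0.5267 0.216  0.158 ] ((528.443359375, 214.8594970703125), (58.90895462036133, 42.96046829223633), 89.0616226196289)
[[   0    3    2    7    6    1    2   -5   -3    2   -1    1  151   -2
     1   -2    4    3    0    3]
 [  -7    1   -3    0    5   -1    0    1   -4   -1   -3   -2  147    3
     0    2   -1   -4    2  -10]
 [   4   -1    2   -2   -1   -7   -4    7    4    0   -4    1  145    1
    -3    6    6    1    0    8]
 [   1    0    2    5   -4   -3   -2   -2    0   -1    2   -3  147   -3
    -2    4   -2    1   -2    0]
 [   0   -5    3    7    2    3    1    3   -4    0    0    3  146   -3
    -1    2  -13    5    3   -3]
 [   2    1   -4   -2   -7   -4 
[... 1707 characters left out ...]
 5   -3    0
    -4   -1    3    5    0   -1]
 [ -10   16   15   21    7   15   20   14    3   -4    2   -4    2    1
    -3   -1   -1   -1   -1    2]
 [   4    2    6   17   20   10   15   -1   -5    1   -5   -6    3   -2
    -3   -8   -5   -3   -4    1]
 [  -3    4    3   18   12   17   -7    9    1   -1   -2    1    1    0
     2    6   -6    2   -2    1]
 [  -1    1    2    0    3   -7    3    1    3    2    5   -1    3   -1
     1    1   -4    1    6   -2]
 [   3   -1   -6   -1   -5   -3   -4   -2   -2   -5    0    6   -2    1
    -1    5   -2   -3   -6    1]]
d1 [0.426 0.329 0.016]
d2 [ 0.433 -0.046  0.026]
wb [0.426 0.514 0.143]
beak [ 0.575  0.488 -0.   ]
greyp [ 0.503 -0.239  0.161]
```

View pics/crop.png

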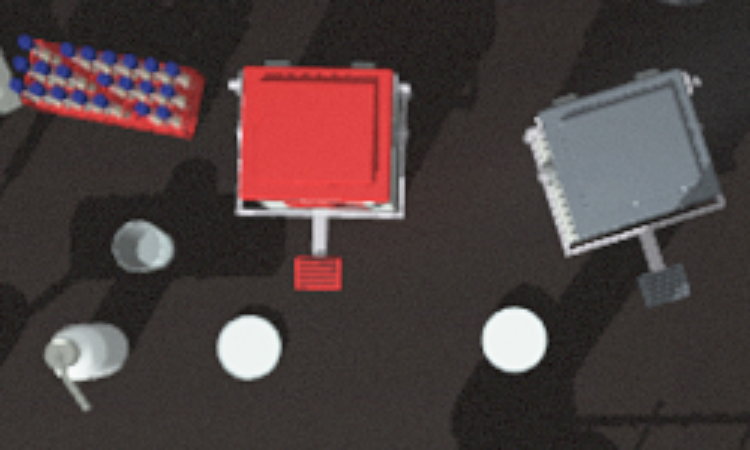

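```bash
cat >> h.py <<'E'
def togo(target,Rt=None):
    s=manip.get_state(); Rm=rot(s["ee_rot"]); v=Rm.inv().apply(np.array(target)-s["position"])*100
    print("t",round(float(s["clock"]),3),"pos",np.round(s["position"],4),"F",np.round(s["contact_force"],2),"w",round(float(s["width"]),4))
    print("axes x,y,z in world (cols)\n",Rm.as_matrix().round(3)); print("shift cm",v.round(2))
    if Rt is not None: print("turn deg",np.degrees((Rm.inv()*R.from_matrix(Rt)).as_rotvec()).round(1))
E
python3 - <<'E'
from h import *
# x down, jaw (z) along +-y world
for zz in ([0,1,0],[0,-1,0]):
    x=np.array([0,0,-1.]);z=np.array(zz,float);y=np.cross(z,x)
    togo([.522,.2155,.235],np.c_[x,y,z])
E
```

```text
t 0.1 pos [ 0.2216 -0.5301  0.2305] F [ 0.09 -0.36 -0.78] w 0.0854
axes x,y,z in world (cols)
 [[-0.     0.923  0.386]
 [ 0.002  0.386 -0.923]
 [-1.     0.    -0.002]]
shift cm [ -0.34  56.47 -57.21]
turn deg [-1.573e+02 -0.000e+00 -1.000e-01]
t 0.1 pos [ 0.2216 -0.5301  0.2305] F [ 0.09 -0.36 -0.78] w 0.0854
axes x,y,z in world (cols)
 [[-0.     0.923  0.386]
 [ 0.002  0.386 -0.923]
 [-1.     0.    -0.002]]
shift cm [ -0.34  56.47 -57.21]
turn deg [22.7 -0.1  0. ]
```

```bash
python3 -m crank '[[-2,2.5,-2.5,2,0,0,0],[-3,6.5,-6.6,4,0,0,0],[-3,10.5,-10.7,6,0,0,0],[-3,14.5,-14.7,8,0,0,0],[-3,18.5,-18.7,10,0,0,0]]' 20; python3 -c "
from h import *
x=np.array([0,0,-1.]);z=np.array([0,-1,0.]);togo([.522,.2155,.235],np.c_[x,np.cross(z,x),z]); print(manip.get_state()['qpos'])"
```

```text
clock: 0.72
position: [0.3206, -0.2848, 0.261]
ee_rot: [0.552, 0.442, 0.552, -0.442]
contact_force: [0.4, 0.2, -0.2]
width: 0.0001
t 0.725 pos [ 0.3206 -0.2848  0.261 ] F [ 0.38  0.19 -0.23] w 0.0001
axes x,y,z in world (cols)
 [[ 0.     0.976  0.218]
 [ 0.     0.218 -0.976]
 [-1.     0.    -0.   ]]
shift cm [  2.63  30.55 -44.45]
turn deg [12.6 -0.  -0. ]
[-8.89313696e-01  3.44242805e-02  1.73069314e+00  3.64685749e-04
  1.37661525e+00  4.61973106e-01]
```

```bash
python3 -m crank '[[0,3.3,-4.8,3,0,0,0],[0,6.6,-9.6,6,0,0,0],[0,9.9,-14.4,9,0,0,0],[0,13.2,-19.2,12,0,0,0],[0,16.5,-24,12.6,0,0,0]]'; python3 -c "
from h import *
x=np.array([0,0,-1.]);z=np.array([0,-1,0.]);togo([.522,.2155,.235],np.c_[x,np.cross(z,x),z]); print(manip.get_state()['qpos'])"
```

```text
clock: 1.35
position: [0.4288, -0.0145, 0.2612]
ee_rot: [0.5, 0.5, 0.5, -0.5]
contact_force: [0.5, -0.6, 0.8]
width: -0.0
t 1.35 pos [ 0.4288 -0.0145  0.2612] F [ 0.52 -0.64  0.78] w -0.0
axes x,y,z in world (cols)
 [[ 0.     1.     0.001]
 [-0.     0.001 -1.   ]
 [-1.     0.     0.   ]]
shift cm [  2.61   9.34 -22.99]
turn deg [ 0.  0. -0.]
[-1.95944928e-01  3.45571790e-02  1.73020084e+00 -3.25031919e-04
  1.37650185e+00  1.37410170e+00]
```

```bash
python3 -m crank '[[0,2.3,-5.5,0,0,0,0],[0,4.6,-11.2,0,0,0,0],[0,7,-17,0,0,0,0],[0,9.3,-23,0,0,0,0],[1,9.3,-23,0,0,0,0]]'; python3 -m crank '[[2,0,0,0,0,0,0],[4,0,0,0,0,0,0],[4,0,0,0,0,0,0]]'
python3 - <<'E'
from h import *
togo([.522,.2155,.158])
for n in ("top","side"):
    d=cam(n); cv2.imwrite(f"pics/{n}1.png",cv2.resize((d["color"][100:260,130:330] if n=="top" else d["color"][100:260,150:350]),None,fx=4,fy=3.75)[:600])
E
```

```text
clock: 1.98
position: [0.5226, 0.2178, 0.2506]
ee_rot: [0.501, 0.499, 0.502, -0.498]
contact_force: [-0.2, -0.2, 0.7]
width: -0.0
clock: 2.35
position: [0.5195, 0.2125, 0.2093]
ee_rot: [-0.499, -0.498, -0.501, 0.501]
contact_force: [-1.1, 0.4, -0.8]
width: 0.0
t 2.35 pos [0.5195 0.2125 0.2093] F [-1.15  0.4  -0.83] w 0.0
axes x,y,z in world (cols)
 [[-0.005  1.     0.001]
 [-0.002  0.001 -1.   ]
 [-1.    -0.005  0.002]]
shift cm [ 5.13  0.27 -0.31]
```

View pics/top1.png

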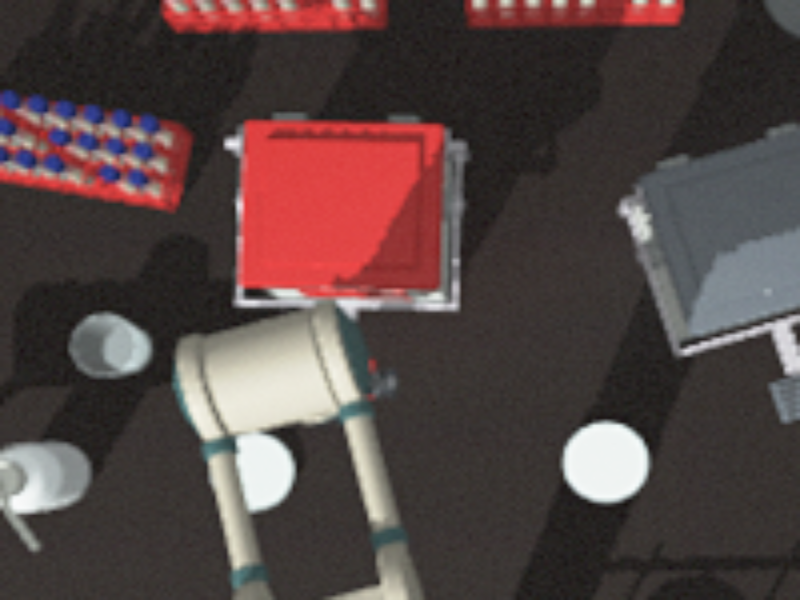

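View pics/side1.png

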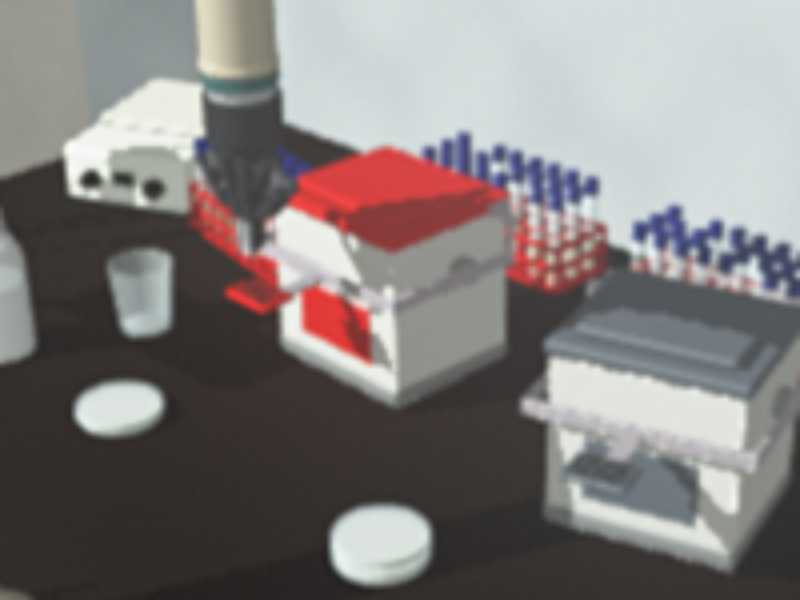

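Fingertips are above the red plate: the side view has tips at about (250,250) and the plate at (260,292). The hand is clear of the lid. Moving down to the plate now.

```bash
python3 -m crank '[[1.5,0.1,-0.1,0,0,0,0],[3,0.2,-0.3,0,0,0,0],[4.4,0.2,-0.3,0,0,0,0],[4.4,0.2,-0.3,0,0,0,0]]'; python3 -c "
from h import *
togo([.522,.2155,.158])"
```

```text
clock: 2.95
position: [0.5221, 0.2165, 0.1654]
ee_rot: [0.5, 0.498, 0.501, -0.501]
contact_force: [0.4, 0.8, 0.2]
width: -0.0002
t 2.95 pos [0.5221 0.2165 0.1654] F [0.43 0.78 0.21] w -0.0002
axes x,y,z in world (cols)
 [[-0.004  1.     0.001]
 [-0.001  0.001 -1.   ]
 [-1.    -0.004  0.001]]
shift cm [ 0.74 -0.01  0.1 ]
```

```bash
python3 -m crank '[[0.8,0,0,0,0,0,0],[1.6,0,0,0,0,0,0],[2.4,0,0,0,0,0,0],[3.2,0.1,0,0,0,0,0],[4,0.1,0,0,0,0,0]]'; python3 -c "
from h import *
togo([.528,.2155,.101])"
```

```text
clock: 3.58
position: [0.525, 0.217, 0.1291]
ee_rot: [0.501, 0.5, 0.5, -0.499]
contact_force: [-2.0, -1.0, 10.6]
width: -0.0001
t 3.575 pos [0.525  0.217  0.1291] F [-1.97 -1.02 10.6 ] w -0.0001
axes x,y,z in world (cols)
 [[ 0.003  1.     0.002]
 [ 0.001  0.001 -1.   ]
 [-1.     0.003 -0.001]]
shift cm [2.81 0.3  0.15]
```

```bash
python3 -m crank '[[0.7,0.1,0,0,0,0,0],[1.4,0.2,0,0,0,0,0],[2,0.3,0,0,0,0,0],[2.5,0.3,0,0,0,0,0],[2.5,0.3,0,0,0,0,0]]'
python3 - <<'E'
from h import *
togo([.528,.2155,.101])
d=cam("side"); cv2.imwrite("pics/side2.png",cv2.resize(d["color"][60:240,150:350],None,fx=3.3,fy=3.3))
np.save("pics/side2.npy",d,allow_pickle=True)
E
```

```text
clock: 4.2
position: [0.5294, 0.2168, 0.1039]
ee_rot: [0.502, 0.501, 0.499, -0.498]
contact_force: [-0.4, -1.4, 7.0]
width: 0.0001
t 4.2 pos [0.5294 0.2168 0.1039] F [-0.42 -1.36  6.99] w 0.0001
axes x,y,z in world (cols)
 [[ 0.005  1.     0.002]
 [ 0.     0.002 -1.   ]
 [-1.     0.005 -0.   ]]
shift cm [ 0.29 -0.14  0.13]
```

View pics/side2.png

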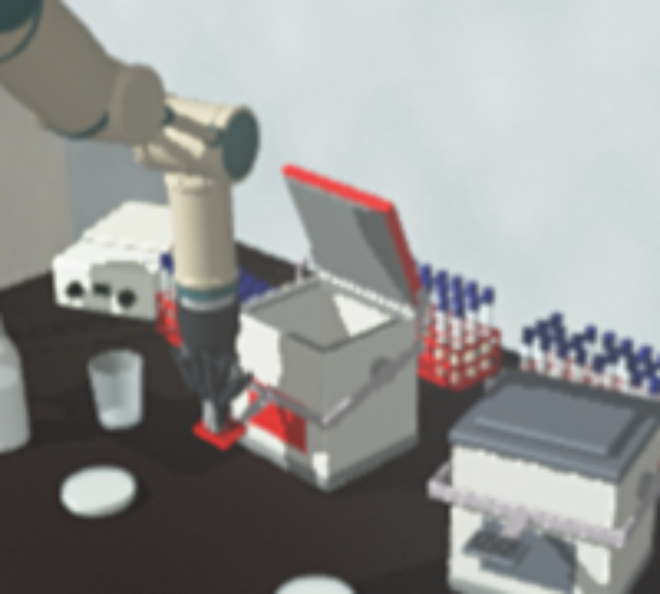

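The lid is standing nearly fully open (around (350,250)) with the tips on the plate at (215,430). Next I'll push the last few millimetres onto the stop.

```bash
python3 -m crank '[[0.2,0,0,0,0,0,0],[0.3,0,0,0,0,0,0],[0.3,0,0,0,0,0,0]]'; python3 -c "
from h import *
togo([.528,.2155,.101])"
```

```text
clock: 4.62
position: [0.53, 0.2168, 0.1014]
ee_rot: [0.502, 0.501, 0.499, -0.498]
contact_force: [1.8, -0.8, 8.3]
width: 0.0002
t 4.625 pos [0.53   0.2168 0.1014] F [ 1.81 -0.82  8.26] w 0.0002
axes x,y,z in world (cols)
 [[ 0.007  1.     0.002]
 [ 0.     0.002 -1.   ]
 [-1.     0.007 -0.   ]]
shift cm [ 0.04 -0.2   0.13]
```

```bash
python3 -m crank '[[0.2,0,0,0,0,0,0],[0.3,0,0,0,0,0,0],[0.3,0,0,0,0,0,0]]'
python3 - <<'E'
from h import *
togo([.528,.2155,.101])
# lid angle: fit plane to lid points in side depth
d=cam("side"); im=d["color"]; cv2.imwrite("pics/side3.png",im)
H,W=im.shape[:2];u,v=np.meshgrid(np.arange(W),np.arange(H));P=pts(d,np.c_[u.ravel(),v.ravel()],d["z_map"].ravel())
ok=(P[:,0]>.66)&(P[:,0]<.80)&(abs(P[:,1]-.21)<.08)&(P[:,2]>.24)&(P[:,2]<.36)
Q=P[ok]; 
for _ in range(4):
    c=np.median(Q,0); n=np.linalg.svd(Q-Q.mean(0),full_matrices=False)[2][2]; r=(Q-Q.mean(0))@n; Q=Q[abs(r)<.012]
print(len(Q),n.round(3),"tilt",np.arccos(abs(n[2])))
E
```

```text
clock: 5.0
position: [0.5303, 0.2168, 0.1006]
ee_rot: [0.502, 0.502, 0.499, -0.497]
contact_force: [-2.3, -3.3, 20.1]
width: 0.0001
t 5.0 pos [0.5303 0.2168 0.1006] F [-2.26 -3.31 20.11] w 0.0001
axes x,y,z in world (cols)
 [[ 0.008  1.     0.002]
 [ 0.001  0.002 -1.   ]
 [-1.     0.008 -0.001]]
shift cm [-0.04 -0.23  0.13]
621 [ 0.955 -0.036  0.294] tilt 1.2722635631540278
```

The lever is on its stop: the force rose to 20 N and the lid tilt is about 1.25 rad. Now I'll hold for over three seconds.

```bash
python3 -m crank '[[0,0,0,0,0,0,0],[0,0,0,0,0,0,0],[0,0,0,0,0,0,0],[0,0,0,0,0,0,0],[0,0,0,0,0,0,0]]'; python3 -m crank '[[0,0,0,0,0,0,0],[0,0,0,0,0,0,0],[0,0,0,0,0,0,0],[0,0,0,0,0,0,0],[0,0,0,0,0,0,0]]';python3 -m crank '[[0,0,0,0,0,0,0],[0,0,0,0,0,0,0],[0,0,0,0,0,0,0],[0,0,0,0,0,0,0],[0,0,0,0,0,0,0]]';python3 -m crank '[[0,0,0,0,0,0,0],[0,0,0,0,0,0,0],[0,0,0,0,0,0,0],[0,0,0,0,0,0,0],[0,0,0,0,0,0,0]]';python3 -m crank '[[0,0,0,0,0,0,0],[0,0,0,0,0,0,0],[0,0,0,0,0,0,0],[0,0,0,0,0,0,0],[0,0,0,0,0,0,0]]'; python3 -c "
from h import *
togo([.522,.2155,.16])"
```

```text
clock: 5.68
position: [0.5303, 0.2168, 0.1006]
ee_rot: [0.502, 0.502, 0.499, -0.497]
contact_force: [-2.2, -2.7, 19.5]
width: 0.0004
clock: 6.3
position: [0.5303, 0.2169, 0.1006]
ee_rot: [0.502, 0.502, 0.499, -0.497]
contact_force: [-1.8, -2.5, 18.7]
width: 0.0002
clock: 6.92
position: [0.5303, 0.2168, 0.1006]
ee_rot: [0.502, 0.502, 0.499, -0.497]
contact_force: [-2.2, -2.4, 19.3]
width: -0.0
clock: 7.55
position: [0.5303, 0.2168, 0.1006]
ee_rot: [0.502, 0.502, 0.499, -0.497]
contact_force: [-2.2, -2.5, 19.5]
width: -0.0003
clock: 8.18
position: [0.5303, 0.2169, 0.1006]
ee_rot: [0.502, 0.502, 0.499, -0.497]
contact_force: [-2.4, -2.3, 19.5]
width: -0.0006
t 8.175 pos [0.5303 0.2169 0.1006] F [-2.37 -2.27 19.47] w -0.0006
axes x,y,z in world (cols)
 [[ 0.008  1.     0.002]
 [ 0.001  0.002 -1.   ]
 [-1.     0.008 -0.001]]
shift cm [-5.95 -0.78  0.13]
```

```bash
python3 -m crank '[[-0.3,0,0,0,0,0,0],[-0.6,0,0,0,0,0,0],[-0.9,-0.1,0,0,0,0,0],[-1.2,-0.1,0,0,0,0,0],[-1.5,-0.2,0,0,0,0,0]]'; python3 -m crank '[[-0.3,0,0,0,0,0,0],[-0.6,0,0,0,0,0,0],[-0.9,-0.1,0,0,0,0,0],[-1.2,-0.1,0,0,0,0,0],[-1.5,-0.2,0,0,0,0,0]]'; python3 -m crank '[[-0.3,0,0,0,0,0,0],[-0.6,0,0,0,0,0,0],[-0.9,-0.1,0,0,0,0,0],[-1.2,-0.1,0,0,0,0,0],[-1.5,-0.2,0,0,0,0,0]]';  python3 -c "
from h import *
togo([.522,.2155,.16])"
```

```text
clock: 8.8
position: [0.5273, 0.2169, 0.1133]
ee_rot: [0.502, 0.501, 0.499, -0.498]
contact_force: [0.2, -0.8, 7.2]
width: -0.0001
clock: 9.43
position: [0.5249, 0.217, 0.1284]
ee_rot: [0.501, 0.501, 0.499, -0.498]
contact_force: [-0.6, -0.9, 8.4]
width: 0.0001
clock: 10.05
position: [0.5237, 0.2171, 0.1438]
ee_rot: [0.502, 0.501, 0.499, -0.498]
contact_force: [0.4, -0.8, 9.0]
width: -0.0003
t 10.05 pos [0.5237 0.2171 0.1438] F [ 0.41 -0.76  9.  ] w -0.0003
axes x,y,z in world (cols)
 [[ 0.007  1.     0.002]
 [ 0.001  0.002 -1.   ]
 [-1.     0.007 -0.001]]
shift cm [-1.62 -0.16  0.15]
```

```bash
python3 -c "
from h import *
togo([.522,.2155,.16])"; python3 -m crank '[[-0.3,0,0,0,0,0,0],[-0.6,0,0,0,0,0,0],[-0.9,0,0,0,0,0,0],[-1.2,0,0,0,0,0,0],[-1.4,0,0,0,0,0,0]]'; python3 -m crank '[[-0.2,0,0,0,0,0,0],[-0.4,0,0,0,0,0,0],[-0.6,0,0,0,0,0,0],[-0.8,0,0,0,0,0,0],[-1,0,0,0,0,0,0]]'
```

```text
t 10.05 pos [0.5237 0.2171 0.1438] F [ 0.41 -0.76  9.  ] w -0.0003
axes x,y,z in world (cols)
 [[ 0.007  1.     0.002]
 [ 0.001  0.002 -1.   ]
 [-1.     0.007 -0.001]]
shift cm [-1.62 -0.16  0.15]
clock: 10.68
position: [0.5238, 0.217, 0.1579]
ee_rot: [0.502, 0.502, 0.499, -0.498]
contact_force: [1.7, -1.1, 8.6]
width: -0.0003
clock: 11.3
position: [0.5212, 0.2168, 0.1652]
ee_rot: [0.5, 0.5, 0.5, -0.5]
contact_force: [0.3, -0.1, -0.0]
width: -0.0001
```

Contact is released with the lever up. I'll retreat upward and toward the base, then check.

```bash
python3 -m crank '[[-2,-0.5,0,0,0,0,0],[-5,-2,0,0,0,0,0],[-9,-5,0,0,0,0,0],[-12,-9,2,0,0,0,0],[-12,-13,6,0,0,0,0]]'; python3 -m crank '[[0,-2,5,0,0,0,0],[0,-4,10,0,0,0,0],[0,-4,14,0,0,0,0],[0,-4,14,0,0,0,0],[0,-4,14,0,0,0,0]]'
python3 - <<'E'
from h import *
togo([.522,.2155,.16])
a=np.load("pics/top0.npy",allow_pickle=True).item()
d=cam("top"); cv2.imwrite("pics/top4.png",np.hstack([d["color"][100:260,100:400]]).repeat(2,0).repeat(2,1))
s=cam("side"); cv2.imwrite("pics/side4.png",s["color"])
H,W=384,512;u,v=np.meshgrid(np.arange(W),np.arange(H))
for nm,q in(("before",a),("after",d)):
    P=pts(q,np.c_[u.ravel(),v.ravel()],q["z_map"].ravel())
    for y,x,l in((.205,.70,"red"),):
        Q=P[(abs(P[:,0]-x)<.06)&(abs(P[:,1]-y)<.07)&(P[:,2]>.2)&(P[:,2]<.4)]
        A=np.linalg.lstsq(np.c_[Q[:,:2]-Q[:,:2].mean(0),np.ones(len(Q))],Q[:,2],rcond=None)[0]; print(nm,l,len(Q),A.round(4))
    Q=P[(abs(P[:,0]-.528)<.018)&(abs(P[:,1]-.2155)<.026)&(P[:,2]>.05)&(P[:,2]<.2)]; print("plate z",len(Q),np.median(Q[:,2]))
    c=q["color"].astype(int)
    m=((c.min(2)>190)).astype(np.uint8); n,l,st,ce=cv2.connectedComponentsWithStats(m[205:245,170:300]); print([ (e+[170,205]).round(1).tolist() for e,t in zip(ce[1:],st[1:]) if t[4]>100])
E
```

```text
clock: 11.92
position: [0.392, 0.157, 0.2878]
ee_rot: [0.502, 0.501, 0.5, -0.497]
contact_force: [0.3, -0.6, -0.2]
width: -0.0002
clock: 12.55
position: [0.3516, 0.0169, 0.2853]
ee_rot: [0.5, 0.5, 0.5, -0.5]
contact_force: [0.4, -0.4, -0.5]
width: 0.0
t 12.55 pos [0.3516 0.0169 0.2853] F [ 0.43 -0.38 -0.54] w 0.0
axes x,y,z in world (cols)
 [[ 0.     1.     0.001]
 [ 0.001  0.001 -1.   ]
 [-1.     0.    -0.001]]
shift cm [ 12.55  17.05 -19.84]
before red 1201 [0.0046 0.0037 0.2285]
plate z 130 0.1573996179300916
[[281.0, 222.8], [192.5, 225.3]]
after red 1192 [0.0011 0.0008 0.2287]
plate z 126 0.15837798536072356
[[281.0, 222.8], [192.5, 225.3]]
```

View pics/top4.png

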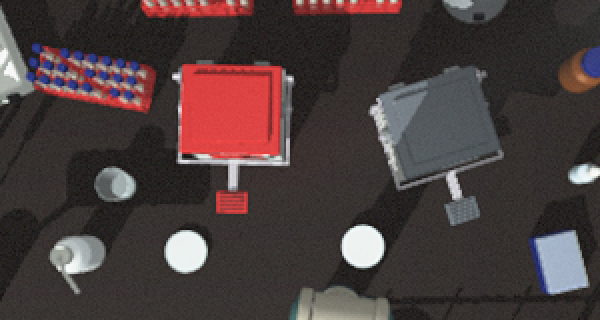

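View pics/side4.png

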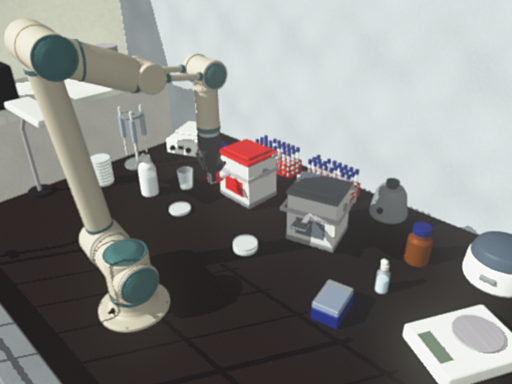

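Both lids are shut and level, the red plate at (232,202) in the top crop is back at 158 mm, and the dishes, bottles, beaker and tip box look unmoved. The hand is clear, so I'm handing in.

```bash
python3 -c "
from rig import manip
print(manip.sign_off())"
```

```text
the job is handed in; nothing more can be done
None
```

I pressed the red bin's lever down to its stop with closed fingertips and held it there. I then eased it back up until the lid was shut, moved the hand clear, and handed in with the clock at about 12.6 s. The hand-in gives no verdict.

- **Opening and hold:** The force rose to about 20 N at the stop, and the lid tilt measured about 1.27 rad by depth fit against a nominal 1.24. The hold lasted more than 3 s.
- **Closing:** The lever came up over about 2.5 s at roughly 24 mm/s. The plate kept pushing back on the fingertips with 7 to 9 N at every reading, so the lid was not let drop. I estimated the lid's speed from the lever's at about 0.5 rad/s, but did not measure it directly.
- **Final state:**
  - The red lid is level at 229 mm, with a slope of about 0.001.
  - The press plate is back at 158 mm, as at the start.
  - Both dishes are at exactly the same pixels as before.
  - I judged the grey lid and the other loose things by eye from the pictures: the lid looks shut and nothing looks moved.
  - The hand is clear, with about 0 N on it.

No check failed or disagreed.

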